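# Switch on the candling lamp under the egg

## Robot

A 6-joint arm with a two-finger parallel gripper is mounted at the origin on the work surface. World frame = base frame: x ahead of the robot, y to its left, z up, the work surface at z = 0. Lengths are in m, angles in rad, forces in N, time in s.
With the tool pointing down it reaches from about 0.35 to 0.875 m from the base axis. Payload 15.5 kg.
Tool frame: the origin (TCP) lies midway between the tips of the shut fingers; the grasp point (between the pads) lies bot.grip_point_offset behind it (bot.grip_point_offset is the distance from the TCP to the grasp point, in m); z points along the fingers, x is the direction in which the jaws open and shut, and the axes are right-handed (so a half turn about z gives the same grasp; the last joint's range is limited). The gripper opens to 85 mm and grips with 20 to 120 N. Pads are 22 mm wide; open, the fingers measure 114 mm over their backs; the gripper's body (76 mm by 85 mm) begins 54 mm behind the grasp point. The pads swing forward as they close: fully open they stand 13 mm farther back than shut.
Start: joints at [-1.3, 0.494, 1.345, -0, 1.302, -0.096], TCP at [0.224, -0.583, 0.231] pointing down, gripper open.
Joint ranges: [-2.91, 2.91], [-0.82, 2.16], [0.22, 2.67], [-1.22, 4.37], [0.12, 2.79], [-3.08, 3.08]. Speed limits (rad/s): [1.89, 1.89, 2.57, 3.01, 3.01, 3.01].

## Interface

Orientations are given as a 3x3 rotation matrix whose columns are the frame's x, y, z axes.
In Python, from station import bot gives the robot as it stands.
- The arm moves only by the shell command python3 -m creep 'ROWS' [FORCE]. ROWS is JSON, a list of rows, each a list of 7 numbers: the shift along the tool's x, y, z in m, then the turn, a rotation vector about the tool's x, y, z in degrees, then the finger opening in m, from 0 to 0.0854. A call has 1 to 8 rows; each row is the pose to reach, as a shift and turn from the pose commanded when the call began, along the tool's axes at that moment; what a row does not reach only later rows make up. A row lasts 1/8 s, in which the tool goes at most 62.5 mm and 10.7 degrees, less where a joint would pass 70% of its speed; a pose out of reach is approached as far as the arm can. A call with a gripper value outside its range is refused whole. The fingers move at their own pace and stop on an object; FORCE is the grip in N (left out, the last holds). Time passes only in rows, so rows that repeat a pose let the fingers close. It gives the time, the measured TCP pose, the force and the opening at its end, in the units of the state.
- bot.observe(): the state, without advancing time (a new reading comes with each control period).
- bot.camera(name): name is "scene" or "top"; returns (picture, depth): 384x512x3 uint8, red, green, blue; 384x512 float32, m along the optical axis (not along the pixel's ray), 0 where there is no reading.
- bot.calibration(name): a dict with "fx", "fy", "cx", "cy" (pixels), "R" (3x3) and "t" (3): a world point X has camera coordinates R X + t. Camera axes: x right, y down, z forward; pixel columns grow to the right and rows downward; lengths in m; the calibration is good to about 2 mm. A picture is of the moment at which its call begins. calibration takes no time and is no camera call.
- bot.sign_off(): hands the job in, once; it reports no verdict.
The state is a dict: "time": time; "joint_pos": joint angles; "joint_velocities": joint speeds; "tau": joint torques, N m; "tcp_pos": TCP position; "tcp_rot": TCP orientation; "wrist_force": force on the tool from outside, world axes, zero at the start; "moment": the same for the moment, N m; "width": finger opening in m.
Only numpy, scipy, OpenCV 4.12 (cv2) and the standard library are available. Lean on these libraries where they do the work, as an engineer would, in place of code of your own. Each camera call takes 0.05 s, during which the arm holds its last target. There are 200 camera calls.

## Task

An egg is standing on one of the two lamp seats of the grey egg-candling box; the other seat has its rubber cover on. Switch on the lamp under that egg: push in the knob on the egg's side of the box, right in front of it, keep it pushed in while you turn it clockwise past its safety stop, all the way to the on end, and let it spring back up. Leave the other knob off and sprung up, and leave the egg standing undisturbed on its seat.

Things in the scene. Friction and masses are not known exactly. Their poses are not given: they have to be found in the camera images.
- candler: the fixed grey egg-candling box with a bare metal lid, 240 mm deep (x), 380 wide (y), 70 high. Origin under its centre, x away from the knobs towards the seats, z up. On its lid, from the origin: lamp seats (rubber collars 56 mm across, 12 high) 45 mm to +x, 100 mm to either y side; knobs 75 mm to -x, 100 mm to either side. A stamp 72 mm high stands midway between the seats, a tally counter 34 mm wide midway between the knobs.
- egg: a white hen's egg, 44 mm across and 55 mm high, standing upright in one seat's collar. Origin under its centre, at the height of the box's lid (70 mm above the table); z up. Its own knob is 120 mm from it horizontally, the other knob about 230 mm.
- left_grip (a point): left (+y) knob: grey disc 54 mm across, 6 mm thick, with an upright black bar across it 46 mm long, 13 mm wide, 28 mm high, white line on the pointer end. Point on the knob's axis, 20 mm above the disc's upper face, 8 mm below the bar's top; it sinks and turns with the knob. x along the bar (pointer at -x, away from the seat when off), y across it, z up. Disc's upper face 19 mm above the box's lid at rest.
- right_grip (a point): right (-y) knob: grey disc 54 mm across, 6 mm thick, with an upright black bar across it 46 mm long, 13 mm wide, 28 mm high, white line on the pointer end. Point on the knob's axis, 20 mm above the disc's upper face, 8 mm below the bar's top; it sinks and turns with the knob. x along the bar (pointer at -x, away from the seat when off), y across it, z up. Disc's upper face 19 mm above the box's lid at rest.
- left_knob (a joint): turn of the left knob, rad, growing clockwise seen from above. About 0 is off; a safety stop blocks it at about 0.22 unless it is pushed in; 7 mm or more in, it passes under the stop; from about 1.0 it is past and free to spring up; 1.4 is the on end, a firm stop. It stays where it is left (friction 0.04 N m).
- right_knob (a joint): turn of the right knob, rad, growing clockwise seen from above. About 0 is off; a safety stop blocks it at about 0.22 unless it is pushed in; 7 mm or more in, it passes under the stop; from about 1.0 it is past and free to spring up; 1.4 is the on end, a firm stop. It stays where it is left (friction 0.04 N m).
- left_press (a joint): how far the left knob is pushed in, m: 0 sprung up, 0.010 fully in. The spring takes about 3 N to start, 10 N fully in. Let go halfway through its turn, the knob is caught under the stop and stays down.
- right_press (a joint): how far the right knob is pushed in, m: 0 sprung up, 0.010 fully in. The spring takes about 3 N to start, 10 N fully in. Let go halfway through its turn, the knob is caught under the stop and stays down.
There are look-alikes about, which are no part of the job. What is shaped like the egg but blue or red is not meant.

How it is judged:
By the outcome, as a careful person would: the job done as asked, in the order asked, and still so for the second after the job is handed in, with the robot touching nothing.
It also fails if it takes over 29 s, if anything falls off the work surface, if the arm or the gripper's body presses on something with over 40 N, if the wrist force passes 120 N, or if a joint passes its speed limit or range.

## Working session

There is one attempt and no reset: what is moved stays moved. The work goes in short steps, Python scripts to look and compute and a shell command to move; the robot and the scene stay as the last step left them, time stands still between calls to the robot, and variables do not carry over. Pictures are saved under pics/ and viewed, about 8 in all and at most 12, crops included, and the job is handed in when it is done.

```bash
mkdir -p pics; ls; python3 - <<'E'
from station import bot
import cv2,numpy as np
for n in("top","scene"):
    p,d=bot.camera(n); cv2.imwrite(f"pics/{n}0.png",p[:,:,::-1]); np.savez(f"{n}0.npz",p=p,d=d)
    c=bot.calibration(n); print(n,{k:np.round(v,4).tolist() for k,v in c.items()})
print(bot.grip_point_offset,bot.observe())
E
```

```text
pics
top {'fx': 378.8449, 'fy': 378.8449, 'cx': 256.4399, 'cy': 197.3107, 'R': [[0.0078, -0.9996, 0.0256], [-0.9989, -0.009, -0.0469], [0.0471, -0.0252, -0.9986]], 't': [0.0117, 0.5817, 0.9529]}
scene {'fx': 465.4409, 'fy': 465.4409, 'cx': 255.9714, 'cy': 192.1844, 'R': [[0.5032, 0.8641, -0.0137], [0.5016, -0.305, -0.8095], [-0.7037, 0.4005, -0.5869]], 't': [-0.3223, -0.2122, 1.3965]}
0.0187 {'time': 0.1, 'joint_pos': array([-1.29947367e+00,  4.94118429e-01,  1.34606916e+00,  1.69684221e-05,
        1.30251942e+00, -9.54915296e-02]), 'joint_velocities': array([ 0.00021112, -0.00159735, -0.00111114, -0.00150571,  0.00070752,
       -0.00022051]), 'tau': array([ 2.18322275e-03, -8.83589959e+01, -3.84565938e+01, -9.67897540e-05,
        5.30960519e-03, -2.74907836e-05]), 'tcp_pos': array([ 0.2240763 , -0.5830971 ,  0.23076152]), 'tcp_rot': array([[ 3.58639017e-01, -9.33476285e-01, -2.82891041e-04],
       [-9.33475671e-01, -3.58639108e-01,  1.07797445e-03],
       [-1.10771938e-03, -1.22531793e-04, -9.99999379e-01]]), 'wrist_force': array([ 0.10157461, -0.39757197,  0.11121407]), 'moment': array([ 0.01293773, -0.02346834,  0.00800706]), 'width': 0.08565713528727376}
```

View pics/top0.png

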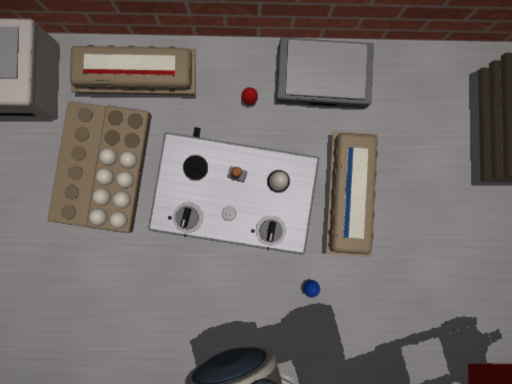

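View pics/scene0.png

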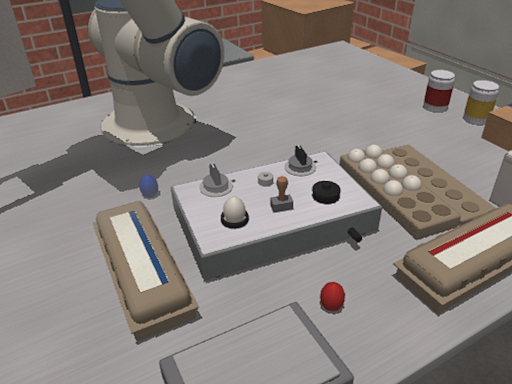

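The top view has the white egg on a seat at (278,181), the covered seat at (195,167), and knobs at (271,231) and (186,217). White eggs in the carton (~(115,190)), the blue one (312,288) and the red one (250,96) are look-alikes. Only the white egg on the seat fits, and its knob is the right (-y) one at (271,231). I'll measure it and confirm in a crop.

```bash
cat > h.py <<'E'
import numpy as np,cv2
from station import bot
def ray(n,uv,z):
    c=bot.calibration(n);R=np.array(c["R"]);t=np.array(c["t"])
    o=-R.T@t; d=R.T@np.array([(uv[0]-c["cx"])/c["fx"],(uv[1]-c["cy"])/c["fy"],1]); return o+d*(z-o[2])/d[2]
def proj(n,X):
    c=bot.calibration(n);x=np.array(c["R"])@X+np.array(c["t"]); return np.array([c["fx"]*x[0]/x[2]+c["cx"],c["fy"]*x[1]/x[2]+c["cy"]])
E
python3 - <<'E'
from h import *
p=np.load("top0.npz")["p"]; d=np.load("top0.npz")["d"]
c=bot.calibration("top");R=np.array(c["R"]);t=np.array(c["t"])
v,u=np.mgrid[0:384,0:512]
X=(np.stack([(u-c["cx"])/c["fx"]*d,(v-c["cy"])/c["fy"]*d,d],-1)-t)@R
m=((X[...,2]>.055)&(d>0)).astype(np.uint8)
n,l,s,ce=cv2.connectedComponentsWithStats(m)
k=l[205,240]; m=((l==k)&(abs(X[...,2]-.07)<.01)).astype(np.uint8)
m=cv2.morphologyEx(m,cv2.MORPH_OPEN,np.ones((7,7)))
cn=max(cv2.findContours(m,0,2)[0],key=cv2.contourArea)
W=np.array([ray("top",q[0],.07)[:2] for q in cn],np.float32)
r=cv2.minAreaRect(W); print("lid",r, "z",np.median(X[...,2][m>0]))
b=cv2.boxPoints(r); e=[b[1]-b[0],b[2]-b[1]]; lg=max(e,key=np.linalg.norm); lg=lg*np.sign(lg[1]); lg/=np.linalg.norm(lg)
xa=np.array([lg[1],-lg[0]]);C=np.array(r[0]); print("yaw",np.degrees(np.arctan2(xa[1],xa[0])))
for nm,a,y,z in(("rknob",-.075,-.1,.117),("lknob",-.075,.1,.117),("egg",.045,-.1,.1),("cover",.045,.1,.08)):
    q=C+a*xa+y*lg; print(nm,q,proj("top",np.array([*q,z])),proj("scene",np.array([*q,z])))
g=cv2.cvtColor(p,cv2.COLOR_RGB2GRAY)
for nm,(x,y) in(("r",(271,231)),("l",(186,217))):
    mm=np.zeros_like(g); cv2.circle(mm,(x,y),11,1,-1); mm=((g<60)&(mm>0)).astype(np.uint8)
    cn=max(cv2.findContours(mm,0,2)[0],key=cv2.contourArea); print(nm,cv2.minAreaRect(cn))
for n_,(x,y,w,h) in(("top",(150,125,180,135)),):
    pp=p[y:y+h,x:x+w,::-1]; cv2.imwrite("pics/crop1.png",cv2.resize(pp,None,fx=4.4,fy=4.4,interpolation=2))
E
```

```text
lid ((0.5887131094932556, 0.07163754105567932), (0.3777698874473572, 0.23856231570243835), 81.43451690673828) z 0.06929832161500776
yaw -8.565476
rknob [ 0.49965567 -0.01607663] [271.71812405 231.33214929] [214.53674303 167.5531049 ]
lknob [0.52944358 0.18169264] [184.43487249 217.52608617] [301.03648903 148.40367905]
egg [ 0.61831724 -0.03394937] [279.19536258 180.00641339] [234.07300011 206.53605837]
cover [0.64810516 0.1638199 ] [195.39213114 167.4345728 ] [326.00507291 191.32433304]
r ((270.5577087402344, 230.7115478515625), (7.2562971115112305, 19.611614227294922), 11.309932708740234)
l ((185.36537170410156, 217.32691955566406), (7.016463279724121, 19.90921401977539), 15.255120277404785)
```

View pics/crop1.png

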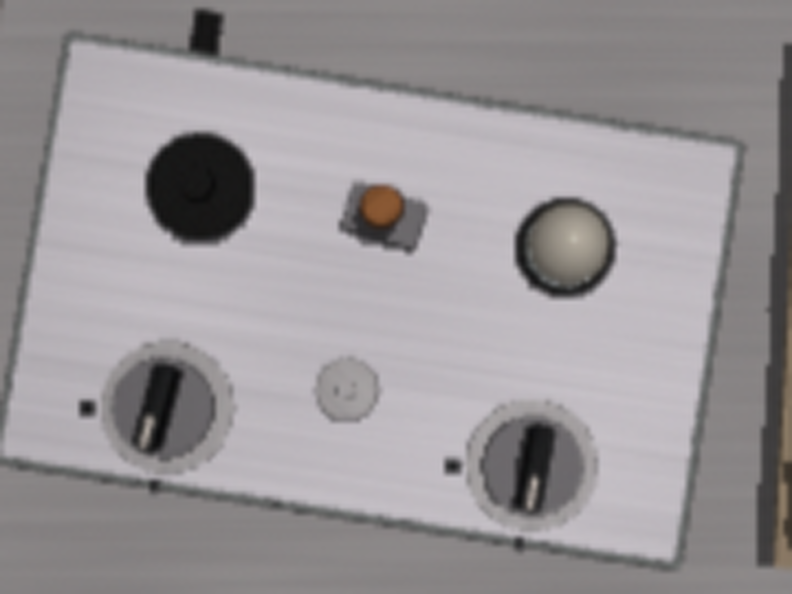

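Crop: white egg at (567,245) on its collar, cover at (200,187). The right knob is at (532,463), its white line at the lower end (off), its on mark at (452,466) to the left, which is clockwise. That matches the box model, with the right knob at (0.500,-0.016) and yaw -8.6°. Moving over it now.

```bash
python3 -m creep '[[-0.43,-0.46,0,0,0,-85,0.05],[-0.43,-0.46,0,0,0,-85,0.05],[-0.43,-0.46,0,0,0,-85,0.05],[-0.43,-0.46,0,0,0,-85,0.05],[-0.43,-0.46,0,0,0,-85,0.05],[-0.43,-0.46,0,0,0,-85,0.05],[-0.43,-0.46,0,0,0,-85,0.05],[-0.43,-0.46,0,0,0,-85,0.05]]'; cat >> h.py <<'E'
def go(X,yaw,z=None):
    o=bot.observe();R=o["tcp_rot"];a=np.radians(yaw);x=np.array([np.cos(a),np.sin(a),0]);zz=np.array([0,0,-1.])
    T=np.column_stack([x,np.cross(zz,x),zz]);from scipy.spatial.transform import Rotation as Q
    print("t",o["time"],"tcp",o["tcp_pos"].round(4),"q",o["joint_pos"].round(2),"w",round(o["width"],4),"F",o["wrist_force"].round(1))
    print("shift",(R.T@(np.array(X)-o["tcp_pos"])).round(4),"turn",np.degrees(Q.from_matrix(R.T@T).as_rotvec()).round(2))
E
python3 -c "from h import *; go([.4997,-.0161,.16],81.43)"
```

```text
time: 1.1
tcp_pos: [0.4432, -0.1318, 0.2313]
tcp_rot: [[0.96, 0.281, 0.0], [0.281, -0.96, -0.0], [0.0, 0.0, -1.0]]
wrist_force: [0.3, -1.3, -0.2]
width: 0.0499
t 1.1 tcp [ 0.4432 -0.1318  0.2313] q [-0.42  0.27  1.73 -0.    1.15 -0.7 ] w 0.0499 F [ 0.3 -1.3 -0.2]
shift [ 0.0868 -0.0951  0.0713] turn [ 1.000e-02 -0.000e+00 -6.509e+01]
```

```bash
python3 -m creep '[[0.087,-0.095,0,0,0,-65,0.05],[0.087,-0.095,0,0,0,-65,0.05],[0.087,-0.095,0.03,0,0,-65,0.05],[0.087,-0.095,0.05,0,0,-65,0.05],[0.087,-0.095,0.071,0,0,-65,0.05],[0.087,-0.095,0.071,0,0,-65,0.05],[0.087,-0.095,0.071,0,0,-65,0.05],[0.087,-0.095,0.071,0,0,-65,0.05]]' >/dev/null
python3 - <<'E'
from h import *
go([.4997,-.0161,.16],81.43)
p,_=bot.camera("scene"); c=p[110:250,140:330,::-1]; cv2.imwrite("pics/s1.png",cv2.resize(c,None,fx=4,fy=4,interpolation=2))
for z in(.117,.089): print(proj("scene",np.array([.4997,-.0161,z])))
E
```

```text
t 2.1 tcp [ 0.5002 -0.0184  0.1604] q [-0.16  0.41  1.73  0.    1.   -1.57] w 0.05 F [ 0.3 -0.2  0.5]
shift [ 0.0022 -0.0008  0.0004] turn [ 0.02 -0.   -0.66]
[214.53602327 167.56616922]
[215.40792464 178.67397287]
```

View pics/s1.png

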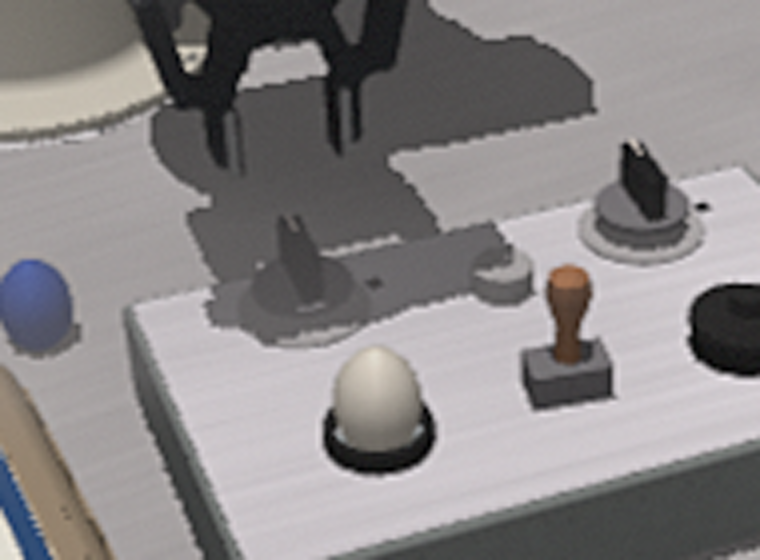

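Fingers straddle the right knob's bar (crop ~(298,230)), where the model puts it; the egg is at (378,405), clear of the gripper. Descend and close.

```bash
python3 -m creep '[[0.002,-0.001,0.02,0,0,-0.7,0.05],[0.002,-0.001,0.045,0,0,-0.7,0.05],[0.002,-0.001,0.06,0,0,-0.7,0.05],[0.002,-0.001,0.066,0,0,-0.7,0.05],[0.002,-0.001,0.066,0,0,-0.7,0.03],[0.002,-0.001,0.066,0,0,-0.7,0.01],[0.002,-0.001,0.066,0,0,-0.7,0.005],[0.002,-0.001,0.066,0,0,-0.7,0.005]]' 50
python3 -c "from h import *; go([.4997,-.0161,.084],81.43)"
```

```text
time: 3.15
tcp_pos: [0.4997, -0.0158, 0.095]
tcp_rot: [[0.145, 0.989, 0.001], [0.989, -0.145, 0.001], [0.001, 0.001, -1.0]]
wrist_force: [-0.1, 7.2, 3.3]
width: 0.0119
t 3.15 tcp [ 0.4997 -0.0158  0.095 ] q [-0.15  0.51  1.8   0.    0.83 -1.58] w 0.0119 F [-0.1  7.2  3.3]
shift [-0.0003  0.      0.011 ] turn [ 0.05 -0.05  0.25]
```

```bash
python3 -m creep '[[0.001,0,0.004,0,0,0,0.005],[0.001,0,0.008,0,0,0,0.005],[0.001,0,0.011,0,0,0,0.005],[0.001,0,0.011,0,0,0,0.005]]' 60
python3 -c "from h import *; go([.4997,-.0161,.084],81.43)"
```

```text
time: 3.65
tcp_pos: [0.4999, -0.0156, 0.0849]
tcp_rot: [[0.144, 0.99, 0.002], [0.99, -0.144, -0.001], [-0.0, 0.002, -1.0]]
wrist_force: [-9.5, -1.1, 36.5]
width: 0.0121
t 3.65 tcp [ 0.4999 -0.0156  0.0849] q [-0.15  0.53  1.81 -0.    0.8  -1.58] w 0.0121 F [-9.5 -1.1 36.5]
shift [-0.0006 -0.0001  0.0009] turn [0.1  0.02 0.28]
```

```bash
python3 -m creep '[[0,0,0,0,0,10,0.005],[0,0,0,0,0,20,0.005],[0,0,0,0,0,30,0.005],[0,0,0,0,0,40,0.005],[0,0,0,0,0,50,0.005],[0,0,0,0,0,60,0.005],[0,0,0,0,0,70,0.005],[0,0,0,0,0,77,0.005]]'
python3 -c "from h import *; go([.4997,-.0161,.084],1.2);print(bot.observe()['moment'])"
```

```text
time: 4.65
tcp_pos: [0.5005, -0.0148, 0.0849]
tcp_rot: [[0.997, 0.077, 0.003], [0.077, -0.997, 0.0], [0.003, -0.0, -1.0]]
wrist_force: [-3.5, 9.3, 33.8]
width: 0.0116
t 4.65 tcp [ 0.5005 -0.0148  0.0849] q [-0.15  0.53  1.81  0.    0.8  -0.23] w 0.0116 F [-3.5  9.3 33.8]
shift [-0.0009  0.0012  0.0009] turn [-0.01 -0.17  3.21]
[1.57981005 0.92717756 0.02543278]
```

```bash
python3 -m creep '[[0,0,0,0,0,3,0.005],[0,0,0,0,0,5,0.005],[0,0,0,0,0,7,0.005],[0,0,0,0,0,7,0.005]]'
python3 -c "from h import *; go([.4997,-.0161,.095],1.2);print(bot.observe()['moment'])"
```

```text
time: 5.15
tcp_pos: [0.5006, -0.0148, 0.085]
tcp_rot: [[0.999, -0.04, 0.003], [-0.04, -0.999, 0.0], [0.003, -0.0, -1.0]]
wrist_force: [-3.7, 9.4, 33.1]
width: 0.012
t 5.15 tcp [ 0.5006 -0.0148  0.085 ] q [-0.15  0.53  1.81  0.    0.8  -0.11] w 0.012 F [-3.7  9.4 33.1]
shift [-0.0009  0.0014 -0.0101] turn [-0.01 -0.18 -3.48]
[1.64821018 0.95494009 0.99773515]
```

The end stop shows as 1 N m of moment. Raise with the knob, open, and back off.

```bash
python3 -m creep '[[0,0,-0.004,0,0,0,0.005],[0,0,-0.008,0,0,0,0.005],[0,0,-0.0105,0,0,0,0.005],[0,0,-0.0105,0,0,0,0.005],[0,0,-0.0105,0,0,0,0.04],[0,0,-0.0105,0,0,0,0.05],[0,0,-0.0105,0,0,0,0.05]]'
python3 -m creep '[[0,0,-0.02,0,0,0,0.05],[0,0,-0.05,0,0,0,0.05],[0,0,-0.1,0,0,0,0.05],[0,-0.06,-0.14,0,0,0,0.05],[0,-0.12,-0.14,0,0,0,0.05],[0,-0.18,-0.14,0,0,0,0.05],[-0.05,0.0,-0.14,0,0,0,0.05]]' | head -2; python3 -c "from h import *; go([.4,-.3,.25],0)"
```

```text
time: 6.02
tcp_pos: [0.4995, -0.0153, 0.0937]
tcp_rot: [[0.999, -0.04, -0.0], [-0.04, -0.999, -0.0], [-0.0, 0.0, -1.0]]
wrist_force: [0.1, 1.1, 0.1]
width: 0.0499
time: 6.9
tcp_pos: [0.4872, 0.1119, 0.2337]
t 6.9 tcp [0.4872 0.1119 0.2337] q [0.11 0.31 1.65 0.   1.18 0.13] w 0.05 F [ 1.4 -3.3  0.2]
shift [-0.0778  0.4137 -0.0171] turn [-0.1 -0.1 -1.3]
```

```bash
python3 -m creep '[[-0.07,0.41,-0.02,0,0,0,0.05],[-0.07,0.41,-0.02,0,0,0,0.05],[-0.07,0.41,-0.02,0,0,0,0.05],[-0.07,0.41,-0.02,0,0,0,0.05],[-0.07,0.41,-0.02,0,0,0,0.05],[-0.07,0.41,-0.02,0,0,0,0.05],[-0.07,0.41,-0.02,0,0,0,0.05],[-0.07,0.41,-0.02,0,0,0,0.05]]' | head -2
python3 - <<'E'
from h import *
p,d=bot.camera("top"); s,ds=bot.camera("scene"); a=p[125:260,150:330,::-1]; b=s[110:250,140:350,::-1]
f=lambda q:cv2.resize(q,(790,290*2) if 0 else (390,290),interpolation=2)
cv2.imwrite("pics/end.png",np.vstack([cv2.resize(a,(400,300),interpolation=2),cv2.resize(b,(400,267),interpolation=2)]))
d0=np.load("top0.npz")["d"]
for n,(u,v) in(("rdisc",(265,223)),("rdisc2",(278,237)),("ldisc",(192,222)),("egg",(278,180))):
    print(n,np.median(d0[v-1:v+2,u-1:u+2]),np.median(d[v-1:v+2,u-1:u+2]))
g=cv2.cvtColor(p,cv2.COLOR_RGB2GRAY);mm=np.zeros_like(g);cv2.circle(mm,(271,231),11,1,-1)
cn=max(cv2.findContours(((g<60)&(mm>0)).astype(np.uint8),0,2)[0],key=cv2.contourArea);print(cv2.minAreaRect(cn))
E
```

```text
time: 7.9
tcp_pos: [0.4002, -0.3075, 0.2537]
rdisc 0.89013344 0.89001477
rdisc2 0.88804233 0.8890662
ldisc 0.8862067 0.8855678
egg 0.8618649 0.86130905
((271.0, 230.5), (5.0, 20.0), 90.0)
```

View pics/end.png

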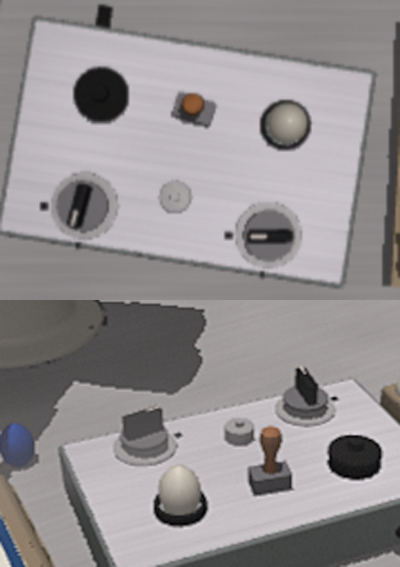

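The final view shows the right knob's bar crosswise at (270,236), pointer towards its on mark at (229,236). The left knob is still off at (80,205), and the egg is upright at (287,123). Disc depths match those at the start to about 1 mm, so the knob has sprung up.

```bash
python3 -c "from station import bot; print(bot.sign_off())"
```

```text
the job is handed in; nothing more can be done
None
```

The lamp under the egg should be on: I gripped the right (-y) knob's bar, pushed it about 10 mm in, and turned it clockwise to the on end. I let it spring up, released it and backed off. The job was handed in at about 8 s.

**Last checks:**
- **On end:** the moment rose to about 1 N m at the end of the turn, which I took as the firm stop. In the last picture the bar lies crosswise, about 80° from its off position, with the pointer towards the on mark.
- **Sprung up:** the knob's disc is at its starting depth to within about 1 mm.
- **Left knob and egg:** the left knob is still off and up, and the egg is upright with its depth unchanged to within 1 mm.
- **Robot:** it ended clear of the box, touching nothing.

**What disagreed:**
- The push read about 36 N at the wrist, more than the 10 N spring, because the knob was against its bottom stop.
- At the stop, the gripper had turned about 3.5° past the angle the box model predicts for the on end. I put this down to flex against the stop or error in the yaw estimate.
- After letting go, I first moved sideways to the wrong side (+y). It was at 0.23 m, above everything on the box, and I then moved back the other way.

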